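Gauge the empty raked leg socket

TASK

A chair-seat blank with two angled leg sockets sits in a tilted cradle. First swing the hold-down clamp at its end fully down, until its rubber foot bears on the blank; then take the gauge pin (the one with the tall slim wooden handle) from the rack and push it fully home, collar flat on the wood, into the socket that has no leg in it yet. Leave the pin there with the clamp still down, and do not push the other things on the bench about.

Things in the scene. Friction and masses are not known exactly. Their poses are not given: they have to be found in the camera images.
- cradle: Fixed plywood cradle, base 200 x 340 x 14 mm, origin under its centre; y along the row of sockets, z up. It carries the blank: a wooden slab 130 x 320 x 64 mm tilted 30 degrees about y, its top face looking up and to the cradle's -x, away from the robot; the face's middle is at (-32, 0, 105) mm. At its +x side (nearest the robot), -y end, two dark steel posts, 225 mm high, carry the clamp.
- blank_hole0 (a point): Mouth centre of the socket at the +y end, at (-32, 100, 105) mm in the cradle's frame. Axes are the tilted blank's: z is the socket's axis, out of the wood, 30 degrees from vertical, leaning to the cradle's -x. Round, 16 mm in diameter, 58 mm deep, 2 mm chamfer. Either this socket or blank_hole1 already has a leg in it.
- blank_hole1 (a point): Centre of the mouth of the other socket, at (-32, -10, 105) mm in the cradle's frame, 110 mm from blank_hole0; same axes, same size.
- leg: Turned wooden leg stub, glued (fixed) into one of the two sockets. Origin on its axis where it enters the wood, thus at the mouth of the socket that it fills; axes parallel to the cradle's. It sticks out 130 mm along the socket's axis (30 degrees from vertical), at most 34 mm in diameter.
- gauge_pin: Loose gauge pin, 140 g, 120 mm long. Origin at the foot of its shaft on the axis, z towards the handle. Steel shaft 14 mm in diameter, 55 mm long, chamfered foot; steel collar 32 mm in diameter from z = 55 to 62 mm; round wooden handle 22 mm in diameter from 62 to 120 mm. It starts upright in one of the rack's two holes, hanging by its collar.
- rack: Fixed dark wooden rack block, 180 (x) x 70 (y) x 68 (z) mm, origin at the centre of its underside; two round holes 21 mm in diameter, 64 mm deep at x = -45 and +45 mm, one holding the gauge pin, the other the bench dog.
- clamp (a joint): Hinge angle of the hold-down arm (rad): 0 = fully down, foot on the blank; grows as the arm swings up and away from the blank; starts raised, about 0.9 to 1.4. It is stiff and stays where it is left; about 4 N at the handle moves it.
- clamp_grip (a point): Centre of the clamp's black crossbar handle, 16 mm in diameter, 90 mm long along the cradle's y, at the end of the steel arm, 130 mm from the pivot. Going down it moves in an arc towards the cradle's -x and down. Fully down it is at (-43, -120, 147) mm in the cradle's frame, its middle 41 mm off the blank's face.
- clamp_pivot (a point): Pivot of the clamp arm, at (70, -120, 212) mm in the cradle's frame; the hinge axis is the cradle's y. At joint angle q the handle stands 130 mm from here, at an angle q - 30 degrees above the level, towards the cradle's -x.
- bench_dog: Loose bystander in the other rack hole: steel bench dog with a low round head 40 mm in diameter, 14 mm high, on top of the rack; origin at the foot of its shaft, 55 mm below the head.
- try_square: Loose bystander lying flat: wooden stock 20 x 100 x 18 mm, steel blade 150 x 35 mm along its x; origin under the stock's centre.
- glue: Loose bystander: standing glue bottle, 60 mm in diameter, 150 mm high, origin under its centre.
- tin: Loose bystander: open metal tin, 80 mm in diameter, 90 mm high, origin under its centre.
- tape: Loose bystander: roll of tape lying flat, 100 mm across, 25 mm high, origin under its centre.
- offcut: Loose bystander: dark wooden offcut 120 x 50 x 30 mm, origin under its centre.
- brush: Loose bystander: hand brush lying along its x, origin under its centre.
Mind the look-alikes: they are no part of the job. Leave any green look-alike of the gauge_pin alone.

How it is judged:
On the way, in this order (a step that is already met when the one before it is completed fails the run):
1. the hold-down clamp is fully down (joint below 0.08 rad) (value of joint clamp below 0.08 rad), for 0.2 s.
2. the gauge pin is lifted out of the rack by the gripper (its tip above 80 mm) (height (world z) of gauge_pin above 0.08 m and contact force between the fingers and gauge_pin above 1 N), for 0.1 s.
At the end, for the whole second after the job is handed in: The gauge pin is at rest in the socket that has no leg: its tip at least 50 mm below the mouth (55 mm is fully home), within 4 mm of the socket's axis and 0.07 rad of its direction; the clamp is still down (joint below 0.08 rad); the pin is released (((z of gauge_pin in the frame of blank_hole0 below -0.05 m and x of gauge_pin in the frame of blank_hole0 between -0.004 and 0.004 m and y of gauge_pin in the frame of blank_hole0 between -0.004 and 0.004 m and angle between the z axis of gauge_pin and the z axis of blank_hole0, either way round below 0.07 rad) or (z of gauge_pin in the frame of blank_hole1 below -0.05 m and x of gauge_pin in the frame of blank_hole1 between -0.004 and 0.004 m and y of gauge_pin in the frame of blank_hole1 between -0.004 and 0.004 m and angle between the z axis of gauge_pin and the z axis of blank_hole1, either way round below 0.07 rad)) and value of joint clamp below 0.08 rad and linear speed of gauge_pin below 0.02 m/s); the robot touches nothing.
It fails at once if a bystander is pushed more than 40 mm from its place (distance of any of bench_dog, try_square, glue, tin, tape, offcut, brush from where it was at the start of the episode above 0.04 m).
It also fails if it takes over 64 s, if anything falls off the work surface, if the arm or the gripper's body presses on something with over 40 N, if the wrist force passes 120 N, or if a joint passes its speed limit or range.

ROBOT

A 7-joint arm with a two-finger parallel gripper is mounted at the origin on the work surface. World frame = base frame: x ahead of the robot, y to its left, z up, the work surface at z = 0. Lengths are in m, angles in rad, forces in N, time in s.
With the tool pointing down it reaches from about 0.35 to 0.9 m from the base axis. Payload 7.2 kg.
Tool frame: the origin (TCP) lies on the centre line of the jaws, within the pads' length; the fingertips stand 14 mm ahead of it and the grasp point (between the pads) lies 5 mm behind it; z points along the fingers, y is the line along which they close (so a half turn about z gives the same grasp; the last joint's range is limited). The gripper opens to 88 mm and grips with 3 to 60 N. Pads are 20 mm wide; open, the fingers measure 115 mm over their backs; the gripper's body (75 mm by 178 mm) begins 61 mm behind the grasp point.
Start: joints at [1.227, 0.411, -0.013, 1.596, 0.006, 1.134, -0.082], TCP at [0.17, -0.601, 0.237] pointing down, gripper open.
Joint ranges: [-2.95, 2.95], [-0.29, 1.99], [-1.47, 1.44], [0.14, 2.54], [-1.03, 4.17], [0.13, 1.85], [-2.86, 2.86]. Speed limits (rad/s): [2.39, 2.39, 3.01, 3.01, 3.14, 3.14, 3.14].

INTERFACE

Orientations are given as a rotation vector (axis times angle).
In Python, from cell import state, capture, sign_off gives the robot as it stands.
- The arm moves only by the tool carry_out, never from a script. Its argument "increments" is a list of rows, each a list of 3 entries, a list of its own where there are three numbers: the opening, from -1 (shut) to 1 (fully open), then the shift along the tool's x, y, z normalised to -1 to 1, where 1 is 3 cm, then the turn about the tool's z normalised to -1 to 1, where 1 is 45 degrees. A call has exactly 5 rows; each row shifts and turns the commanded pose from where the row before left it, along the tool's axes as they then stand; what a row does not reach is not made up. A row lasts 1/8 s, in which the tool goes at most 62.5 mm and 10.7 degrees, less where a joint would pass 70% of its speed; a pose out of reach is approached as far as the arm can. A call with a number of a shift or a turn outside -1 to 1 is refused whole. A call with a gripper value outside its range is refused whole. The fingers move at their own pace and stop on an object; "squeeze" is the grip in N (left out, the last holds). Time passes only in rows, so rows that do not move let the fingers close, or fill a call up. It gives the time, the measured TCP pose, the force, the opening and the grip force at its end, in the units of the state.
- state(): the state, without advancing time (a new reading comes with each control period).
- capture(name): name is "scene" or "top" or "wrist"; returns a dict with "color" (384x512x3 uint8, red, green, blue), "range_z" (384x512 float32, m along the optical axis (not along the pixel's ray), 0 where there is no reading), "fovy" (degrees; the focal length in pixels is half the picture's height over the tangent of half this angle, whatever the lens; pixels are square), "cx", "cy" (the principal point, pixels), "eye" and "rotation" of the camera in the world; the wrist camera has in their place "T_tool_cam" (4x4, takes a point from camera to tool coordinates, whose origin is the TCP and whose axes are the flange's). Camera axes: x right, y down, z forward; pixel columns grow to the right and rows downward; lengths in m; the calibration is good to about 2 mm. A picture is of the moment at which its call begins: read the wrist's pose just before it.
- sign_off(): hands the job in; it is judged then, once.
The state is a dict: "t": time; "joint_positions": joint angles; "qd": joint speeds; "joint_torque": joint torques, N m; "ee_pos": TCP position; "ee_rot": TCP orientation; "contact_force": force on the tool from outside, world axes, zero at the start; "torque": the same for the moment, N m; "opening": finger opening in m; "finger_force": force on a finger pad.
Only numpy, scipy, OpenCV 4.12 (cv2) and the standard library are available. Lean on these libraries where they do the work, as an engineer would, in place of code of your own. Each camera call takes 0.05 s, during which the arm holds its last target. There are 200 camera calls.

## Working session

There is one attempt and no reset: what is moved stays moved. The work goes in short steps, Python scripts to look and compute and a tool call to move; the robot and the scene stay as the last step left them, time stands still between calls to the robot, and variables do not carry over. Pictures are saved under pics/ and viewed, at most 10 in all, crops included, and the job is handed in when it is done.

Besides the shell and the picture viewer there is one more tool, called after "Emit:" as name([rows], argument=value, ...), one row to a line, values as JSON. carry_out: Moves the arm, as the interface text tells. Its arguments: {"type":"object","properties":{"increments":{"type":"array","items":{"type":"array"}},"squeeze":{"type":"number"}},"required":["increments"]}

```bash
ls; mkdir -p pics
cat > h.py <<'E'
import numpy as np, cv2
from cell import state, capture, sign_off
from scipy.spatial.transform import Rotation as R
def cap(n):
    s=state(); c=capture(n)
    if n=="wrist":
        T=np.eye(4);T[:3,:3]=R.from_rotvec(s["ee_rot"]).as_matrix();T[:3,3]=s["ee_pos"]
        M=T@np.array(c["T_tool_cam"]); c["rotation"]=M[:3,:3]; c["eye"]=M[:3,3]
    return c
def cloud(c):
    h,w=c["range_z"].shape; f=h/2/np.tan(np.radians(c["fovy"])/2)
    u,v=np.meshgrid(np.arange(w),np.arange(h)); z=c["range_z"]
    p=np.stack([(u-c["cx"])/f*z,(v-c["cy"])/f*z,z],-1)
    P=p@np.array(c["rotation"]).T+np.array(c["eye"]); P[z==0]=np.nan
    return P
def save(name,img,k=1):
    cv2.imwrite("pics/"+name,cv2.resize(img[:,:,::-1],None,fx=k,fy=k,interpolation=cv2.INTER_CUBIC))
E
python3 - <<'E'
from h import *
print(state())
for n in("scene","top"):
    c=cap(n); np.savez(n+".npz",P=cloud(c),color=c["color"]); save(n+".png",c["color"],1.5); print(n,c["eye"],c["fovy"],c["cx"],c["cy"])
    print(np.array(c["rotation"]))
E
```

```text
pics
{'t': 0.0, 'joint_positions': array([ 1.2268219 ,  0.41187244, -0.01273978,  1.59700463,  0.00562547,
        1.13433013, -0.08222518]), 'qd': array([-6.81269917e-04, -5.79763938e-04, -5.19687752e-04,  1.60411975e-03,
       -8.19366284e-05,  2.61465194e-03,  6.03848209e-04]), 'joint_torque': array([-1.00680102e-04, -5.87956595e+01,  6.42157774e-01, -2.91078883e+01,
       -5.36116725e-02,  1.85932353e-02,  8.30105682e-05]), 'ee_pos': array([ 0.17002252, -0.60093532,  0.23584218]), 'ee_rot': array([-3.11023969e+00, -4.31657345e-01,  5.32597803e-04]), 'contact_force': array([ 2.19582787, -0.18735088, -0.0454372 ]), 'torque': array([-0.01751188,  0.04439647,  0.04158075]), 'finger_force': 0.0, 'opening': 0.08789055892579906}Traceback (most recent call last):
  File "<stdin>", line 4, in <module>
  File "h.py", line 14, in cloud
    P=p@np.array(c["rotation"]).T+np.array(c["eye"]); P[z==0]=np.nan
      ~~~~~~~~~~~~~~~~~~~~~~~~~~~^~~~~~~~~~~~~~~~~~~
ValueError: operands could not be broadcast together with shapes (384,512) (3,)
```

```bash
python3 - <<'E'
c=__import__('h').capture("scene"); print({k:(v if getattr(v,'size',0)<20 else v.shape) for k,v in c.items()})
E
sed -i 's|^    return c$|    r=np.array(c["rotation"]); c["rotation"]=r if r.shape==(3,3) else R.from_rotvec(r).as_matrix() if r.size==3 else R.from_quat(r).as_matrix()\n    return c|' h.py
python3 - <<'E'
from h import *
for n in("scene","top"):
    c=cap(n); P=cloud(c) ; np.savez(n+".npz",P=P,color=c["color"]); save(n+".png",c["color"],1.5); print(n,c["eye"],c["fovy"],c["cx"],c["cy"])
    print(c["rotation"], np.nanmedian(P[...,2]),np.nanpercentile(P[...,2],5))
E
```

```text
{'color': (384, 512, 3), 'range_z': (384, 512), 'fovy': 52.788346842371915, 'cx': 256.6821149562714, 'cy': 188.62667732172577, 'eye': array([ 1.15419056, -0.32821032,  1.1177525 ]), 'rotation': array([-2.2189137 , -1.38679935,  0.40924733])}
scene [ 1.15419056 -0.32821032  1.1177525 ] 52.788346842371915 256.6821149562714 188.62667732172577
[[ 0.43938864  0.75198394 -0.49138354]
 [ 0.89828637 -0.36514688  0.24443683]
 [ 0.0043854  -0.5488059  -0.83593831]] -7.838712874308484e-05 -0.7541224468835582
top [ 0.48252495 -0.04665857  1.44202549] 54.39037751815388 254.02693192663645 188.37519569195788
[[-0.0186255  -0.99750927  0.06803201]
 [-0.9998179   0.01886481  0.00287686]
 [-0.00415311 -0.06796604 -0.99767899]] -0.0007718272152108518 -0.7542061953923223
```

View pics/scene.png

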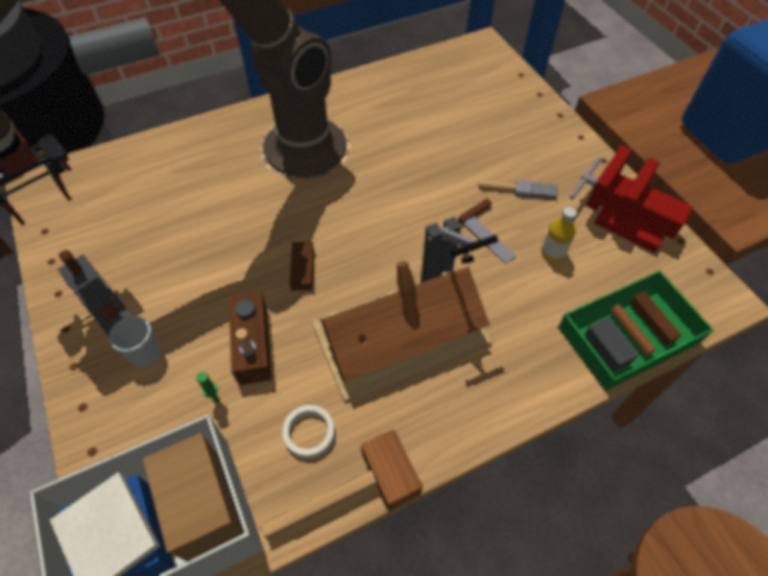

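View pics/top.png

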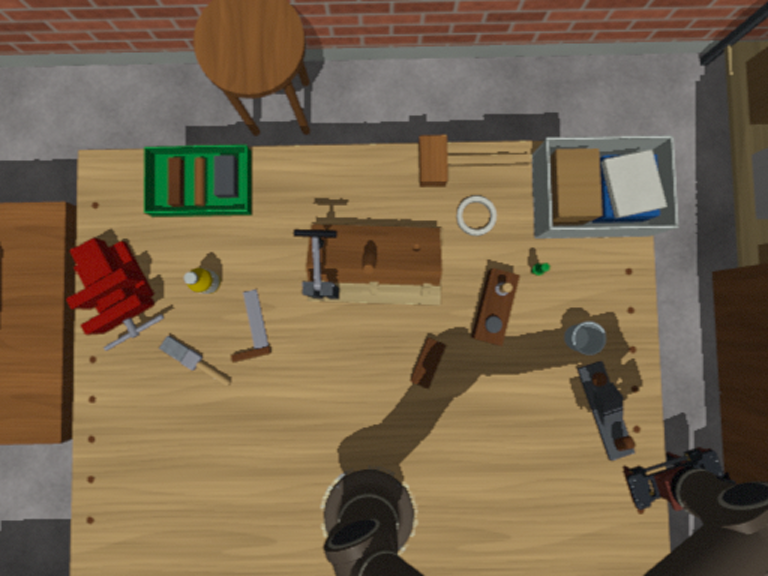

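Scene: cradle beyond the robot, turned about 180°. Leg in the middle socket (top ~(370,258)), empty socket at its right end (416,247). Rack at (495,305) with the pin at (507,288) and the dog at (494,323). Clamp raised at (317,265), bar at (315,233).

```bash
cat > m.py <<'E'
from h import *
d=np.load("top.npz");P=d["P"];C=d["color"]
x,y,z=P[...,0],P[...,1],P[...,2]
def at(u,v,r=1): 
    q=P[v-r:v+r+1,u-r:u+r+1].reshape(-1,3); return np.nanmedian(q,0).round(4)
print("hole nbr",at(277,175),"pin",at(338,192),"dog",at(329,215),"leg",at(246,160),"bar",at(205,155),at(222,155))
# blank face plane
m=np.zeros(z.shape,bool); m[150:190,255:292]=1
m&=(z>.05)&(z<.16)
q=P[m]; 
for _ in range(5):
    c0=q.mean(0); n=np.linalg.svd(q-c0)[2][2]; n*=np.sign(n[2]); e=(q-c0)@n; q=q[abs(e)<max(.003,1.5*e.std())] if _<4 else q
print("face n",n,"tilt",np.degrees(np.arccos(n[2])),"az",np.degrees(np.arctan2(n[1],n[0])),"c",c0,len(q),e.std())
# whole-face extents
M=(abs((P-c0)@n)<.006)&(z>.04); M[:140]=0;M[210:]=0;M[:,:195]=0;M[:,300:]=0
ey=np.cross([0,0,1],n); ey/=np.linalg.norm(ey); ex=np.cross(ey,n)
Q=P[M]-c0; a=Q@ex; b=Q@ey
print("ex",ex,"ey",ey,"a",np.percentile(a,[.5,1,99,99.5]),"b",np.percentile(b,[.5,1,99,99.5]),len(a))
# bar (z high)
B=(z>.22)&(z<.4); B[:140]=0;B[:150+60][:, :0]=0; B[215:]=0;B[:,:185]=0;B[:,250:]=0
Bq=P[B]; print("bar/arm n",len(Bq))
# rack top
K=(abs(z-.068)<.006); K[:165]=0;K[240:]=0;K[:,:305]=0;K[:,355:]=0
k=np.argwhere(K)[:,::-1].astype(np.float32); 
r=cv2.minAreaRect(P[K][:,:2].astype(np.float32)); print("rack",r,K.sum())
H=(z>.1); H[:170]=0;H[205:]=0;H[:,:325]=0;H[:,352:]=0
print("pin pts",H.sum(),P[H].round(4)[:60])
big=cv2.resize(C[140:240,185:360,::-1],None,fx=4.5,fy=4.5,interpolation=cv2.INTER_CUBIC); cv2.imwrite("pics/c1.png",big)
E
python3 m.py
```

```text
hole nbr [ 0.6183 -0.1251  0.1283] pin [ 0.5536 -0.3371  0.133 ] dog [ 0.4733 -0.3126  0.0825] leg [ 0.6781 -0.0157  0.0964] bar [0.666  0.1058 0.3016] [0.6649 0.0533 0.3032]
face n [ 0.49339321 -0.02628759  0.86940906] tilt 29.609959642548638 az -3.0497894221736424 c [ 0.65446347 -0.11198603  0.1073322 ] 931 0.0016522520996671039
ex [ 0.86817769 -0.04625581 -0.494093  ] ey [ 0.05320373  0.99858368 -0.        ] a [-0.13006216 -0.06465346  0.06684494  0.06766395] b [-0.07610441 -0.07448512  0.23908517  0.24121433] 2261
bar/arm n 476
rack ((0.5130853652954102, -0.3263430595397949), (0.07089969515800476, 0.18016928434371948), 73.94994354248047) 759
pin pts 39 [[ 0.5647 -0.3323  0.1238]
 [ 0.5641 -0.3339  0.1327]
 [ 0.5639 -0.3371  0.1342]
 [ 0.5637 -0.3401  0.1364]
 [ 0.5639 -0.3445  0.1324]
 [ 0.5612 -0.3286  0.1241]
 [ 0.5606 -0.3302  0.1329]
 [ 0.5603 -0.3329  0.1369]
 [ 0.5606 -0.3374  0.1321]
 [ 0.5604 -0.3405  0.134 ]
 [ 0.5604 -0.3444  0.1324]
 [ 0.5604 -0.3479  0.1323]
 [ 0.5586 -0.3279  0.1101]
 [ 0.5575 -0.3277  0.1276]
 [ 0.5571 -0.3302  0.1327]
 [ 0.5569 -0.3331  0.1353]
 [ 0.557  -0.3371  0.133 ]
 [ 0.557  -0.3409  0.1317]
 [ 0.557  -0.3448  0.1298]
 [ 0.5566 -0.347   0.1357]
 [ 0.5549 -0.3275  0.1118]
 [ 0.5543 -0.329   0.121 ]
 [ 0.5532 -0.3284  0.1403]
 [ 0.5538 -0.3343  0.1293]
 [ 0.5536 -0.3374  0.1311]
 [ 0.5532 -0.3395  0.1372]
 [ 0.5534 -0.344   0.1329]
 [ 0.5534 -0.3479  0.1313]
 [ 0.5507 -0.3286  0.1225]
 [ 0.5501 -0.3297  0.1336]
 [ 0.5499 -0.3328  0.1358]
 [ 0.5498 -0.3361  0.1364]
 [ 0.5499 -0.3404  0.1327]
 [ 0.5498 -0.3439  0.133 ]
 [ 0.5479 -0.3318  0.1071]
 [ 0.5473 -0.3328  0.1189]
 [ 0.5466 -0.3335  0.1317]
 [ 0.5466 -0.3371  0.1312]
 [ 0.5462 -0.3392  0.1374]]
```

View pics/c1.png

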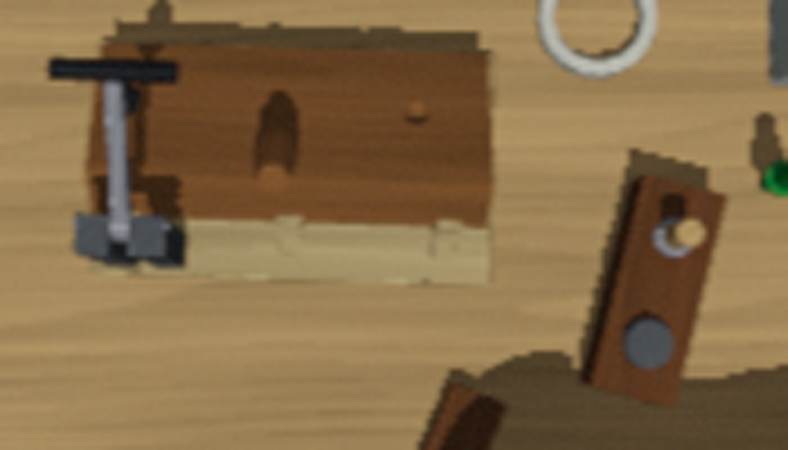

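Run:
```python
from h import *
P=np.load("top.npz")["P"]
np.set_printoptions(suppress=True,linewidth=150)
for v in range(150,194,2): print(v,P[v,[240,244,246,248,262,277]][:,[0,2]].round(3).ravel())
S=np.load("scene.npz")["P"]
print("scene leg")
for v in range(170,222,3): print(v,S[v,[268,271,274]].round(3).ravel())
h=S.reshape(-1,3); k=(h[:,2]>.2)&(h[:,0]>.5)&(h[:,0]<.8)&(abs(h[:,1])<.2); print(np.percentile(h[k],[1,50,99],axis=0),k.sum())
```

```text
150 [ 0.719  0.074  0.729  0.017  0.729  0.015  0.728  0.019  0.731 -0.003  0.729  0.001]
152 [0.711 0.079 0.71  0.08  0.71  0.083 0.71  0.078 0.709 0.078 0.709 0.073]
154 [0.702 0.087 0.703 0.081 0.702 0.083 0.702 0.084 0.701 0.08  0.699 0.086]
156 [0.694 0.089 0.694 0.086 0.694 0.085 0.694 0.089 0.693 0.087 0.692 0.087]
158 [0.685 0.099 0.687 0.088 0.686 0.09  0.686 0.094 0.685 0.092 0.684 0.091]
160 [0.678 0.098 0.678 0.099 0.678 0.096 0.678 0.095 0.677 0.093 0.676 0.094]
162 [0.671 0.099 0.671 0.095 0.667 0.124 0.667 0.123 0.669 0.1   0.669 0.093]
164 [0.663 0.106 0.66  0.124 0.659 0.132 0.658 0.135 0.661 0.105 0.661 0.095]
166 [0.654 0.113 0.65  0.144 0.648 0.157 0.648 0.155 0.653 0.11  0.655 0.088]
168 [0.647 0.114 0.639 0.176 0.638 0.18  0.639 0.173 0.646 0.111 0.645 0.111]
170 [0.64  0.115 0.63  0.193 0.63  0.19  0.631 0.187 0.638 0.118 0.637 0.117]
172 [0.632 0.124 0.623 0.201 0.622 0.207 0.622 0.202 0.63  0.121 0.629 0.124]
174 [0.624 0.13  0.615 0.211 0.614 0.216 0.614 0.212 0.622 0.128 0.622 0.124]
176 [0.616 0.133 0.607 0.225 0.607 0.223 0.607 0.22  0.615 0.133 0.614 0.1
[... 1301 characters left out ...]
.171  0.644 -0.018  0.169]
200 [ 0.638 -0.034  0.154  0.644 -0.028  0.159  0.646 -0.019  0.155]
203 [ 0.63  -0.029  0.122  0.647 -0.029  0.148  0.653 -0.022  0.151]
206 [ 0.635 -0.032  0.114  0.652 -0.031  0.139  0.655 -0.023  0.137]
209 [ 0.645 -0.036  0.114  0.654 -0.031  0.124  0.661 -0.025  0.131]
212 [ 0.652 -0.04   0.11   0.658 -0.033  0.115  0.666 -0.027  0.122]
215 [ 0.66  -0.044  0.108  0.661 -0.034  0.102  0.667 -0.027  0.105]
218 [ 0.666 -0.047  0.101  0.669 -0.038  0.1    0.673 -0.03   0.099]
221 [ 0.674 -0.05   0.098  0.677 -0.042  0.098  0.68  -0.033  0.095]
[[ 0.54306075 -0.03023452  0.20122767]
 [ 0.6124464   0.08448868  0.22763928]
 [ 0.67556104  0.12957385  0.30318159]] 710
```

The face looks away from the robot, as described. The leg, however, leans the other way, so I will check the empty socket's direction from close by. Rising, turning the jaws parallel to the cradle's y, and moving towards a viewpoint.

Emit:
carry_out([
  [0, [0, 0, -1], 0.21],
  [0, [0, 0, -1], 0.21],
  [0, [1, -1, -1], 0],
  [0, [1, -1, -1], 0],
  [0, [1, -1, 0], 0],
])

```text
t: 0.82
ee_pos: [0.2662, -0.5163, 0.3592]
ee_rot: [3.137, -0.085, 0.004]
contact_force: [0.6, -0.1, -0.9]
opening: 0.045
finger_force: 0.0
```

Emit:
carry_out([
  [0, [1, -1, 0], 0],
  [0, [1, -1, 0], 0],
  [0, [1, -1, 0], 0],
  [0, [1, -1, 0], 0],
  [0, [1, -1, 0], 0],
])

```text
t: 1.45
ee_pos: [0.4236, -0.3736, 0.3566]
ee_rot: [3.14, -0.085, -0.0]
contact_force: [-0.1, -0.4, -0.4]
opening: 0.0439
finger_force: 0.0
```

Emit:
carry_out([
  [0, [1, -1, 0], 0],
  [0, [1, -1, 0], 0],
  [0, [1, -1, 0], 0],
  [0, [1, -1, 0], 0],
  [0, [0.5, -0.5, 0], 0],
])

```text
t: 2.08
ee_pos: [0.5662, -0.2451, 0.3562]
ee_rot: [-3.14, 0.081, 0.001]
contact_force: [-1.0, 0.1, 0.2]
opening: 0.0442
finger_force: 0.0
```

Emit:
carry_out([
  [-1, [0, 0, 0], 0],
  [-1, [0, 0, 0], 0],
  [-1, [0, 0, 0], 0],
  [-1, [0, 0, 0], 0],
  [-1, [0, 0, 0], 0],
])

```text
t: 2.7
ee_pos: [0.5646, -0.2477, 0.3568]
ee_rot: [3.14, -0.086, 0.0]
contact_force: [0.2, 0.6, 0.6]
opening: 0.0008
finger_force: 0.0
```

Run:
```python
from h import *
s=state(); print(s["t"],s["ee_pos"],s["ee_rot"],s["opening"],s["contact_force"])
c=cap("wrist"); P=cloud(c); np.savez("w1.npz",P=P,color=c["color"],R=c["rotation"],eye=c["eye"],f=c["fovy"],cx=c["cx"],cy=c["cy"]); print(c["eye"],c["rotation"],c["fovy"],c["cx"],c["cy"])
save("w1.png",c["color"],1.5)
```

```text
2.7 [ 0.56455971 -0.24769332  0.35680541] [ 3.14017943e+00 -8.61429909e-02  2.14194994e-04] 0.000843467424428581 [0.23232804 0.64160579 0.63173375]
[ 0.63982986 -0.25194261  0.50521233] [[-0.05387059 -0.95987574 -0.27520269]
 [-0.99854725  0.05210541  0.01372667]
 [ 0.00116365  0.27554235 -0.96128823]] 58.149234617907155 258.25160346564815 192.43600809322794
```

View pics/w1.png

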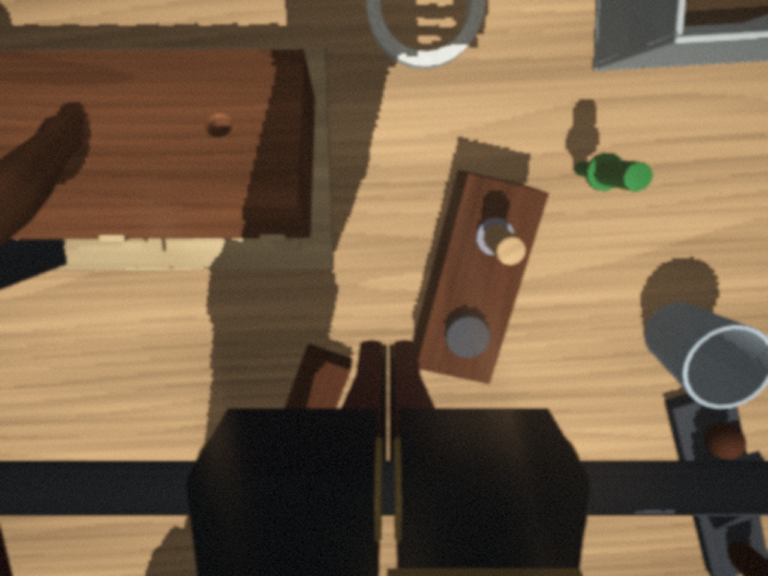

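The wrist view shows the empty socket at (219,125) with its wall visible. The pin's handle top is at (510,250), its collar at (495,237), and the green look-alike at (620,173).

Run:
```python
from h import *
np.set_printoptions(suppress=True,linewidth=170)
d=np.load("w1.npz");P=d["P"];z=P[...,2];C=d["color"]
m=np.zeros(z.shape,bool);m[40:150,0:200]=1;m[50:,:70]=0
q=P[m&(z>.06)&(z<.15)]
c0=q.mean(0); n=None
for i in range(8):
    c0=np.median(q,0) if i==0 else q.mean(0); n=np.linalg.svd(q-c0)[2][2]; n*=np.sign(n[2]); e=(q-c0)@n; q=q[abs(e)<max(.002,1.5*e.std())]
print("n",n,np.degrees(np.arccos(n[2])),np.degrees(np.arctan2(n[1],n[0])),c0,len(q),e.std())
ey=np.cross([0,0,1],n);ey/=np.linalg.norm(ey);ex=np.cross(ey,n)
M=abs((P-c0)@n)<.004; M[:25]=0;M[165:]=0;M[:,230:]=0
a=(P[M]-c0)@ex;b=(P[M]-c0)@ey
print("edges a",np.percentile(a,[.3,1,99,99.7]),"b",np.percentile(b,[.3,1,99]))
# end edge per row, far/near edge per col
er=[P[v][M[v]][np.argmax(np.where(M[v])[0])] for v in range(45,145,4) if M[v].any()]
er=np.array(er); print("end edge b",((er-c0)@ey).round(4))
print("far a",[round(max((P[:,u][M[:,u]]-c0)@ex),4) for u in range(80,190,8)],"near",[round(min((P[:,u][M[:,u]]-c0)@ex),4) for u in range(80,190,8)])
# hole
for v in range(74,93,1):
    r=P[v,134:160]-c0; print(v,((r@n)*1000).round(0).astype(int))
H=((P-c0)@n<-.004); H[:72]=0;H[95:]=0;H[:,:132]=0;H[:,160:]=0
print("hole pts n,a,b",np.c_[(P[H]-c0)@n,(P[H]-c0)@ex,(P[H]-c0)@ey].round(4)[:60])
# pin top, collar
T=(z>.118)&(z<.14);T[:140]=0;T[190:]=0;T[:,315:]=T[:,315:];T[:,:310]=0;T[:,370:]=0
t=P[T]; print("pin",T.sum(),np.median(t,0),t.min(0),t.max(0),cv2.minEnclosingCircle(t[:,:2].astype(np.float32)))
G=z>.03;G[:90]=0;G[130:]=0;G[:,:380]=0;G[:,445:]=0;print("green",P[G].min(0),P[G].max(0))
K=(abs(z-.068)<.005);K[:100]=0;K[270:]=0;K[:,:270]=0;K[:,375:]=0
print("rack",cv2.minAreaRect(P[K][:,:2].astype(np.float32)))
```

```text
n [ 0.49831447 -0.02399729  0.86666419] 29.926719088893346 -2.7570581628024873 [ 0.65537561 -0.11057276  0.10733141] 13270 0.00067438218547048
edges a [-0.06192671 -0.06154795  0.06719123  0.06828312] b [-0.078354   -0.07710343  0.14441149]
end edge b [-0.0786 -0.0784 -0.0787 -0.0781 -0.0786 -0.0786 -0.0785 -0.0783 -0.0785 -0.0783 -0.0785 -0.0784 -0.0786 -0.0784 -0.0784 -0.0786 -0.0783 -0.0785 -0.0782 -0.0782 -0.0778
 -0.078  -0.0781 -0.0782]
far a [np.float64(0.0683), np.float64(0.0677), np.float64(0.0687), np.float64(0.0685), np.float64(0.0681), np.float64(0.0682), np.float64(0.0678), np.float64(0.0673), np.float64(0.0675), np.float64(0.0677), np.float64(0.0677), np.float64(0.0673), np.float64(0.0682), np.float64(0.0666)] near [np.float64(-0.0616), np.float64(-0.0625), np.float64(-0.0612), np.float64(-0.0615), np.float64(-0.0614), np.float64(-0.0612), np.float64(-0.0616), np.float64(-0.062), np.float64(-0.0622), np.float64(-0.062), np.float64(-0.0619), np.float64(-0.0616), np.float64(-0.0623), np.float64(-0.0617)]
74 [-1  1  0  1 -1 -1  0  0  0  1  0  0  0  1  0  0 -1  1  0  0  1  
[... 4010 characters left out ...]
.007  -0.0114]
 [-0.0097  0.0083 -0.0118]
 [-0.0099  0.0084 -0.0129]
 [-0.0118  0.0096 -0.0133]
 [-0.0128  0.0101 -0.0141]
 [-0.0137  0.0107 -0.0149]
 [-0.0138  0.0107 -0.016 ]
 [-0.0149  0.0114 -0.0168]
 [-0.014   0.0109 -0.0182]
 [-0.014   0.0108 -0.0194]]
pin 352 [ 0.558944   -0.3369134   0.13300379] [ 0.54693499 -0.34935132  0.11808518] [ 0.56830708 -0.32753363  0.13549204] ((0.5576527118682861, -0.3384561240673065), 0.01103619858622551)
green [ 0.58894723 -0.44508116  0.03228646] [ 0.62005026 -0.4174749   0.12198136]
rack ((0.5140093564987183, -0.3261086046695709), (0.07077611237764359, 0.18044903874397278), 73.92469024658203)<stdin>:20: RuntimeWarning: invalid value encountered in cast
```

The socket wall runs along the face normal, so the socket leans away from the robot as specified (mouth ≈ (0.657, -0.129, 0.106)). Pin at (0.557, -0.338), top at 0.133 m, as it should be. Now over the clamp bar at ≈ (0.665, 0.09, 0.295).

Emit:
carry_out([
  [-1, [0.28, -1, 0], 0],
  [-1, [0.28, -1, 0], 0],
  [-1, [0.28, -1, 0], 0],
  [-1, [0.28, -1, 0], 0],
  [-1, [0.28, -1, 0], 0],
])

```text
t: 3.38
ee_pos: [0.6152, -0.0988, 0.3567]
ee_rot: [3.14, -0.085, 0.0]
contact_force: [0.2, 0.4, 0.1]
opening: 0.0002
finger_force: 0.0
```

Emit:
carry_out([
  [-1, [0.28, -1, 0], 0],
  [-1, [0.28, -1, 0], 0],
  [-1, [0.28, -1, 0], 0],
  [-1, [0.28, -1, 0], 0],
  [-1, [0.28, -1, 0], 0],
])

```text
t: 4.0
ee_pos: [0.6653, 0.0487, 0.3566]
ee_rot: [3.14, -0.085, 0.0]
contact_force: [-0.1, -1.2, 0.4]
opening: 0.0005
finger_force: 0.0
```

Emit:
carry_out([
  [-1, [0, -0.8, 0], 0],
  [-1, [0, -0.8, 0], 0],
  [-1, [0, 0, 0.7], 0],
  [-1, [0, 0, 0.3], 0],
  [-1, [0, 0, 0], 0],
])

```text
t: 4.62
ee_pos: [0.6673, 0.0952, 0.3261]
ee_rot: [3.14, -0.086, -0.002]
contact_force: [-0.0, -0.5, 0.6]
opening: 0.0001
finger_force: 0.0
```

Emit:
carry_out([
  [-1, [0.13, 0, 0.5], 0],
  [-1, [0.3, 0, 0.5], 0],
  [-1, [0.23, 0, 0.5], 0],
  [-1, [0.17, 0, 0.5], 0],
  [-1, [0.1, 0, 0.5], 0],
])

```text
t: 5.25
ee_pos: [0.6956, 0.094, 0.2504]
ee_rot: [3.14, -0.085, -0.001]
contact_force: [2.6, -0.1, 2.4]
opening: 0.0008
finger_force: 1.2
```

Emit:
carry_out([
  [-1, [0.03, 0, 0.5], 0],
  [-1, [-0.03, 0, 0.5], 0],
  [-1, [-0.08, 0, 0.5], 0],
  [-1, [-0.15, 0, 0.5], 0],
  [-1, [-0.17, 0, 0.4], 0],
])

```text
t: 5.88
ee_pos: [0.683, 0.0949, 0.1786]
ee_rot: [3.14, -0.085, -0.0]
contact_force: [2.9, -0.3, 1.9]
opening: 0.0008
finger_force: 1.2
```

Emit:
carry_out([
  [-1, [-0.13, 0, 0.25], 0],
  [-1, [-0.05, 0, 0.13], 0],
  [-1, [0, 0, 0.1], 0],
  [-1, [0, 0, 0], 0],
  [-1, [0, 0, 0], 0],
])

```text
t: 6.5
ee_pos: [0.6818, 0.0952, 0.1744]
ee_rot: [-3.139, 0.086, -0.02]
contact_force: [-5.3, -4.3, 43.5]
opening: 0.0008
finger_force: 20.6
```

Emit:
carry_out([
  [-1, [0, 0, -0.5], 0],
  [-1, [0, 0, -1], 0],
  [-1, [0, 0, -1], 0],
  [-1, [-1, 0, -1], 0],
  [-1, [-1, 0, 0], 0],
])

```text
t: 7.12
ee_pos: [0.6174, 0.0991, 0.2719]
ee_rot: [-3.14, 0.085, -0.002]
contact_force: [0.7, 0.5, -0.5]
opening: 0.0003
finger_force: 0.0
```

Run:
```python
from h import *
s=state(); print(s["t"],s["ee_pos"],s["ee_rot"],s["contact_force"])
for n in("scene","wrist"):
    c=cap(n); P=cloud(c); np.savez(n+"2.npz",P=P,color=c["color"])
    o=np.array([.6573,-.1291,.1057])
    ax=np.array([-.9988,.0481,0]);ay=np.array([-.0481,-.9988,0])
    L=P-o; X=L@ax*1000-32;Y=L@ay*1000+100;Z=P[...,2]*1000
    m=(abs(Y+120)<48)&(Z>120)&(Z<200)&(X<0)&(X>-90)
    C=c["color"].astype(int).sum(-1)
    b=m&(C<150); print(n,b.sum())
    if b.sum()>20: print(np.percentile(np.c_[X[b],Y[b],Z[b]],[2,20,50,80,98],axis=0).round(1))
save("s2.png",np.vstack([np.load("scene2.npz")["color"][120:290,150:380]]),3.4)
```

```text
7.125 [0.61742694 0.09907358 0.27185992] [-3.13971531e+00  8.45161791e-02 -2.46220345e-03] [ 0.68489679  0.51638557 -0.4894611 ]
scene 138
[[ -50.6 -155.2  122.1]
 [ -48.9 -134.1  148.7]
 [ -45.3 -112.1  152. ]
 [ -41.   -87.9  154. ]
 [  -3.1  -73.7  157.4]]
wrist 2304
[[ -50.6 -162.3  149.1]
 [ -47.9 -146.7  152.2]
 [ -44.1 -118.4  154. ]
 [ -39.2  -91.8  155. ]
 [ -35.8  -76.9  156.1]]
```

View pics/s2.png

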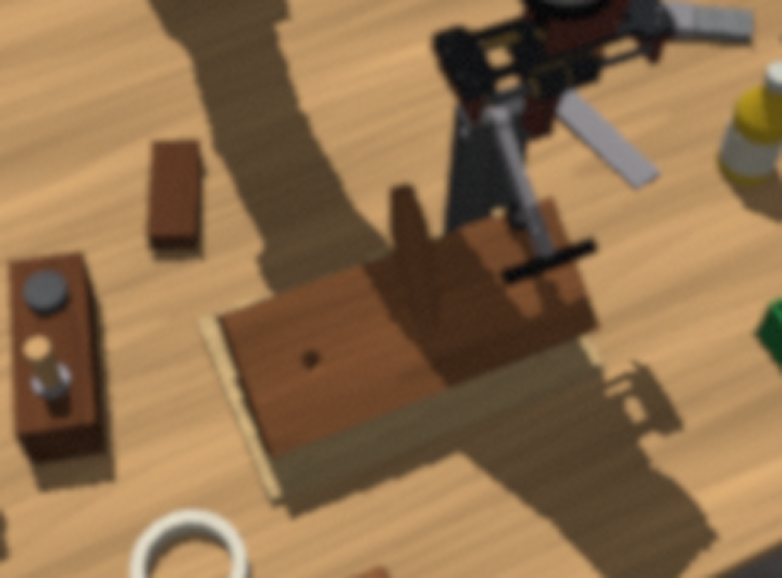

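The clamp bar lies at cradle (-44, -118, 147), so it is fully down. On to the pin.

Emit:
carry_out([
  [0.15, [-0.2, 0.7, -1], 0],
  [0.15, [-0.2, 1, 0], 0],
  [0.15, [-0.2, 1, 0], 0],
  [0.15, [-0.2, 1, 0], 0],
  [0.15, [-0.2, 1, 0], 0],
])

```text
t: 7.85
ee_pos: [0.58, -0.0418, 0.2993]
ee_rot: [-3.14, 0.085, 0.003]
contact_force: [-0.2, 0.1, 0.2]
opening: 0.047
finger_force: 0.0
```

Emit:
carry_out([
  [0.15, [-0.2, 1, 0], 0],
  [0.15, [0, 1, 0], 0],
  [0.15, [0, 1, 0], 0],
  [0.15, [0, 1, 0], 0],
  [0.15, [0, 1, 0], 0],
])

```text
t: 8.48
ee_pos: [0.566, -0.1911, 0.2992]
ee_rot: [-3.14, 0.085, 0.003]
contact_force: [1.0, -0.4, 0.7]
opening: 0.0506
finger_force: 0.0
```

Emit:
carry_out([
  [0.15, [0, 1, 0], 0],
  [0.15, [0, 1, 0], 0],
  [0.15, [0, 1, 0], 0],
  [0.15, [0, 1, 0], 0],
  [0.15, [0, 1, 0], 0],
])

```text
t: 9.1
ee_pos: [0.558, -0.3408, 0.299]
ee_rot: [-3.139, 0.085, 0.003]
contact_force: [0.5, 0.7, -0.5]
opening: 0.0508
finger_force: 0.0
```

Emit:
carry_out([
  [0.15, [0, 0, 1], 0],
  [0.15, [0, 0, 1], 0],
  [0.15, [0, 0, 1], 0],
  [0.15, [0, 0, 0], 0],
  [0.15, [0, 0, 0], 0],
])

```text
t: 9.72
ee_pos: [0.5588, -0.3401, 0.2109]
ee_rot: [3.14, -0.085, 0.0]
contact_force: [0.0, 0.2, -0.3]
opening: 0.0502
finger_force: 0.0
```

Emit:
carry_out([
  [0.15, [-0.04, -0.05, 1], 0],
  [0.15, [0, 0, 1], 0],
  [0.15, [0, 0, 1], 0],
  [0.15, [0, 0, 0.3], 0],
  [0.15, [0, 0, 0], 0],
])

```text
t: 10.35
ee_pos: [0.5578, -0.3386, 0.1121]
ee_rot: [3.14, -0.085, 0.001]
contact_force: [0.2, -0.6, -0.1]
opening: 0.0503
finger_force: 0.0
```

Emit:
carry_out([
  [-1, [0, 0, 0], 0],
  [-1, [0, 0, 0], 0],
  [-1, [0, 0, 0], 0],
  [-1, [0, 0, 0], 0],
  [-1, [0, 0, 0], 0],
], squeeze=7)

```text
t: 10.98
ee_pos: [0.5575, -0.3385, 0.1118]
ee_rot: [3.14, -0.085, 0.001]
contact_force: [-0.9, 0.4, 4.6]
opening: 0.0215
finger_force: 7.0
```

Emit:
carry_out([
  [-1, [0, 0, -0.4], 0],
  [-1, [0, 0, -0.6], 0],
  [-1, [0, 0, -0.8], 0],
  [-1, [0, 0, -0.8], 0],
  [-1, [0, 0, -0.8], 0],
])

```text
t: 11.6
ee_pos: [0.5573, -0.3385, 0.2153]
ee_rot: [3.14, -0.085, 0.001]
contact_force: [-0.1, -0.2, -1.5]
opening: 0.0218
finger_force: 7.0
```

Emit:
carry_out([
  [-1, [0, 0, -0.9], 0],
  [-1, [0, 0, -0.9], 0],
  [-1, [0.3, -0.7, 0], 0],
  [-1, [0.4, -1, 0], 0],
  [-1, [0.4, -1, 0], 0],
])

```text
t: 12.22
ee_pos: [0.5951, -0.2564, 0.2663]
ee_rot: [-3.139, 0.083, 0.002]
contact_force: [-0.1, -0.1, -1.0]
opening: 0.0221
finger_force: 7.0
```

Emit:
carry_out([
  [-1, [0.4, -1, 0], 0],
  [-1, [0.4, -1, 0], 0],
  [-1, [0.4, -1, 0], 0],
  [-1, [0.4, -1, 0], 0],
  [-1, [0.25, -0.45, 0], 0],
])

```text
t: 12.85
ee_pos: [0.6576, -0.1247, 0.2663]
ee_rot: [-3.139, 0.078, 0.002]
contact_force: [0.0, -0.3, -1.5]
opening: 0.0218
finger_force: 7.0
```

Emit:
carry_out([
  [-1, [0, 0, 0.4], 0],
  [-1, [0, 0, 0.4], 0],
  [-1, [0, 0, 0], 0],
  [-1, [0, 0, 0], 0],
  [-1, [0, 0, 0], 0],
])

```text
t: 13.48
ee_pos: [0.6573, -0.1296, 0.2438]
ee_rot: [3.14, -0.086, 0.001]
contact_force: [-0.3, 0.6, -0.7]
opening: 0.022
finger_force: 7.0
```

Run:
```python
from h import *
s=state(); print(s["t"],s["ee_pos"],s["ee_rot"],s["contact_force"],s["opening"])
c=cap("wrist"); P=cloud(c); np.savez("w3.npz",P=P,color=c["color"])
a=c["color"]
d=cap("scene"); np.savez("s3.npz",P=cloud(d),color=d["color"])
save("w3.png",np.hstack([cv2.resize(a[:,100:420],(400,480)),cv2.resize(d["color"][130:250,210:310],(400,480),interpolation=cv2.INTER_CUBIC)]))
```

```text
13.475 [ 0.6573345  -0.12956052  0.24376725] [ 3.14024306e+00 -8.61871116e-02  1.35087922e-03] [-0.31593917  0.59197841 -0.6818525 ] 0.021988472253998855
```

View pics/w3.png

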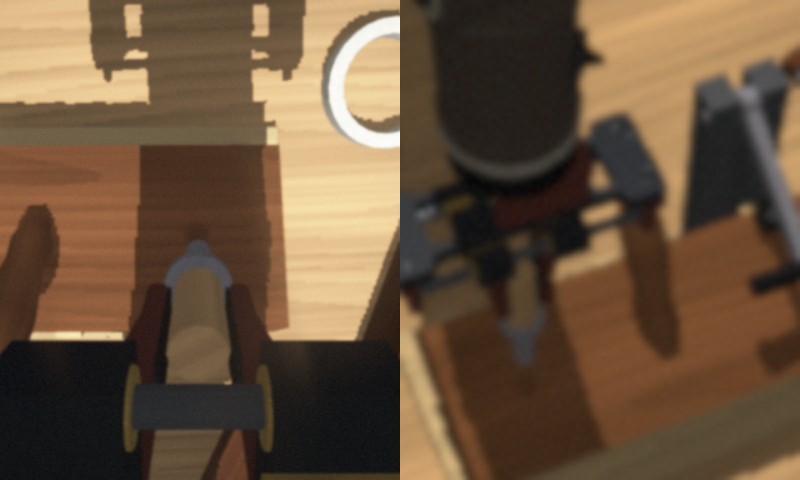

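Emit:
carry_out([
  [-1, [0, 0, 0.4], 0],
  [-1, [0, 0, 0.4], 0],
  [-1, [0, 0, 0.3], 0],
  [-1, [0, 0, 0.2], 0],
  [-1, [0, 0, 0.1], 0],
])

```text
t: 14.2
ee_pos: [0.6574, -0.1289, 0.2009]
ee_rot: [-3.14, 0.085, -0.0]
contact_force: [0.9, 0.1, -1.5]
opening: 0.0219
finger_force: 7.0
```

Emit:
carry_out([
  [-1, [0, 0, 0.1], 0],
  [-1, [0, 0, 0.05], 0],
  [-1, [0, 0, 0], 0],
  [-1, [0, 0, 0], 0],
  [-1, [0, 0, 0], 0],
])

```text
t: 14.82
ee_pos: [0.6572, -0.129, 0.1968]
ee_rot: [3.14, -0.085, 0.0]
contact_force: [0.7, 0.5, -1.8]
opening: 0.0218
finger_force: 7.0
```

Emit:
carry_out([
  [-1, [0, 0, 0.07], 0],
  [-1, [0, 0, 0.07], 0],
  [-1, [0, 0, 0.07], 0],
  [-1, [0, 0, 0], 0],
  [-1, [0, 0, 0], 0],
])

```text
t: 15.45
ee_pos: [0.6588, -0.1288, 0.1927]
ee_rot: [3.14, -0.085, 0.007]
contact_force: [0.6, 1.1, 8.8]
opening: 0.0219
finger_force: 7.0
```

Emit:
carry_out([
  [-1, [0.36, 0, -0.03], 0],
  [-1, [0.36, 0, 0.06], 0],
  [-1, [0.35, 0, 0.09], 0],
  [-1, [0, 0, 0], 0],
  [-1, [0, 0, 0], 0],
])

```text
t: 16.08
ee_pos: [0.6891, -0.1308, 0.186]
ee_rot: [-3.14, 0.085, 0.001]
contact_force: [0.3, -0.0, -2.3]
opening: 0.0216
finger_force: 7.0
```

Run:
```python
from h import *
c=cap("wrist"); P=cloud(c); np.savez("w4.npz",P=P,color=c["color"])
a=c["color"]; d=cap("scene"); np.savez("s4.npz",P=cloud(d),color=d["color"])
save("w4.png",np.hstack([cv2.resize(a[:,100:420],(400,480)),cv2.resize(d["color"][130:250,210:310],(400,480),interpolation=cv2.INTER_CUBIC)]))
```

```text
(no output)
```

View pics/w4.png

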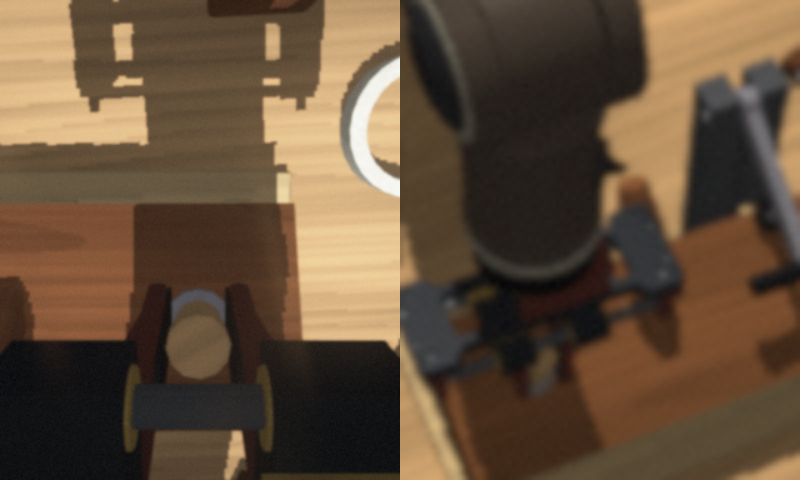

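The handle top now faces the wrist camera (195,340) with the collar behind it. The pin has tilted about 18° with its foot in the socket, so I continue the arc.

Emit:
carry_out([
  [-1, [0.34, 0, 0.13], 0],
  [-1, [0.32, 0, 0.16], 0],
  [-1, [0, 0, 0.05], 0],
  [-1, [0, 0, 0], 0],
  [-1, [0, 0, 0], 0],
])

```text
t: 16.8
ee_pos: [0.7089, -0.132, 0.1766]
ee_rot: [3.14, -0.085, 0.0]
contact_force: [-0.1, 0.0, -1.4]
opening: 0.0218
finger_force: 7.0
```

Emit:
carry_out([
  [-1, [-0.05, 0, 0.087], 0],
  [-1, [-0.05, 0, 0.087], 0],
  [-1, [0, 0, 0], 0],
  [-1, [0, 0, 0], 0],
  [-1, [0, 0, 0], 0],
])

```text
t: 17.42
ee_pos: [0.7061, -0.1317, 0.1715]
ee_rot: [3.14, -0.085, 0.0]
contact_force: [0.2, 0.9, -1.0]
opening: 0.0219
finger_force: 7.0
```

Emit:
carry_out([
  [-1, [-0.15, 0, 0.05], 0],
  [-1, [-0.12, 0, 0.1], 0],
  [-1, [-0.08, 0, 0.1], 0],
  [-1, [0, 0, 0], 0],
  [-1, [0, 0, 0], 0],
])

```text
t: 18.05
ee_pos: [0.6954, -0.131, 0.1637]
ee_rot: [-3.14, 0.085, 0.001]
contact_force: [0.1, 1.3, -1.8]
opening: 0.0219
finger_force: 7.0
```

Emit:
carry_out([
  [-1, [-0.11, 0, 0.15], 0],
  [-1, [-0.1, 0, 0.15], 0],
  [-1, [-0.09, 0, 0.15], 0],
  [-1, [0, 0, 0], 0],
  [-1, [0, 0, 0], 0],
])

```text
t: 18.68
ee_pos: [0.6862, -0.1306, 0.1501]
ee_rot: [-3.14, 0.085, 0.001]
contact_force: [-0.2, 0.3, -2.3]
opening: 0.0219
finger_force: 7.0
```

Emit:
carry_out([
  [-1, [-0.07, 0, 0.12], 0],
  [-1, [-0.07, 0, 0.12], 0],
  [-1, [-0.03, 0, 0.05], 0],
  [-1, [0, 0, 0], 0],
  [-1, [0, 0, 0], 0],
])

```text
t: 19.3
ee_pos: [0.6825, -0.1303, 0.1427]
ee_rot: [3.14, -0.085, 0.004]
contact_force: [5.0, 0.2, 5.8]
opening: 0.0218
finger_force: 7.0
```

Emit:
carry_out([
  [0.15, [0, 0, -0.05], 0],
  [0.15, [0, 0, 0], 0],
  [0.15, [0, 0, 0], 0],
  [0.15, [0, 0, 0], 0],
  [0.15, [0, 0, 0], 0],
])

```text
t: 19.92
ee_pos: [0.6813, -0.1303, 0.1431]
ee_rot: [-3.14, 0.085, 0.001]
contact_force: [-0.5, -0.6, 0.3]
opening: 0.0507
finger_force: 0.0
```

Emit:
carry_out([
  [0.15, [0, 0, -0.5], 0],
  [0.15, [0, 0, -1], 0],
  [0.15, [0, 0, -1], 0],
  [0.15, [-1, 0, -1], 0],
  [0.15, [-1, 0, 0], 0],
])

```text
t: 20.55
ee_pos: [0.6225, -0.127, 0.2522]
ee_rot: [3.14, -0.085, 0.009]
contact_force: [0.1, -0.4, -1.3]
opening: 0.0506
finger_force: 0.0
```

Emit:
carry_out([
  [0.15, [-1, 0, 0], 0],
  [0.15, [-1, 0, 0], 0],
  [0.15, [0, 0, 0], 0],
  [0.15, [0, 0, 0], 0],
  [0.15, [0, 0, 0], 0],
])

```text
t: 21.18
ee_pos: [0.5626, -0.1237, 0.2484]
ee_rot: [-3.14, 0.085, -0.001]
contact_force: [-0.1, 0.5, -0.6]
opening: 0.0501
finger_force: 0.0
```

Run:
```python
from h import *
s=state(); print(s["t"],s["ee_pos"],s["contact_force"])
o=np.array([.6573,-.1291,.1057]); n=np.array([.4983,-.024,.8667]); n/=np.linalg.norm(n)
ey=np.cross([0,0,1],n);ey/=np.linalg.norm(ey);ex=np.cross(ey,n)
c=cap("wrist"); P=cloud(c); L=P-o; a,b,h=L@ex,L@ey,L@n
m=(np.hypot(a,b)<.03)&(h>.003)&(h<.09)
print(m.sum())
for lo,hi in((.003,.009),(.015,.03),(.03,.045),(.045,.06),(.06,.075)):
    k=m&(h>lo)&(h<hi)
    if k.sum()>5: print(lo,hi,k.sum(),"a",np.percentile(a[k],[3,50,97]).round(4),"b",np.percentile(b[k],[3,50,97]).round(4),"h",np.percentile(h[k],[5,50,95]).round(4))
d=cap("scene")
save("w5.png",np.hstack([cv2.resize(c["color"][:,100:420],(400,480)),cv2.resize(d["color"][130:250,210:310],(400,480),interpolation=cv2.INTER_CUBIC)]))
```

```text
21.175 [ 0.56255027 -0.1237449   0.24838795] [-0.09096522  0.48067286 -0.58973142]
2750
0.003 0.009 551 a [-0.0146 -0.0081  0.0076] b [-0.0147 -0.0007  0.014 ] h [0.0041 0.007  0.008 ]
0.015 0.03 367 a [-0.0102 -0.0082 -0.0002] b [-0.0102  0.      0.0101] h [0.0159 0.0229 0.0292]
0.03 0.045 433 a [-0.01   -0.0083 -0.0008] b [-0.0101  0.      0.0101] h [0.031  0.0378 0.0443]
0.045 0.06 529 a [-0.0101 -0.0082 -0.0008] b [-0.0101 -0.      0.01  ] h [0.0457 0.0529 0.0593]
0.06 0.075 742 a [-0.0094 -0.0036  0.0035] b [-0.0094 -0.0001  0.0096] h [0.061  0.0648 0.0659]
```

View pics/w5.png

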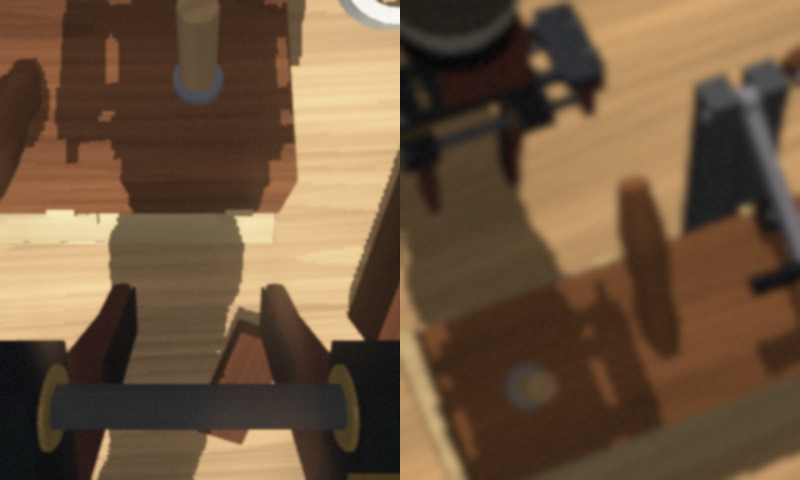

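The pin sits with its collar flat on the wood at (198,88) in the left half. The collar top measures 7 mm and the handle top 65 mm off the face, on the axis, so it is fully home. The clamp bar is still down at (775,285) on the right. Handing in.

```bash
python3 -c "
from h import *
print(sign_off())"
```

```text
the job is handed in; nothing more can be done
None
```

The clamp is fully down, and the gauge pin is released and fully home in the empty socket, its collar flat on the wood; the job is handed in, but `sign_off()` returned no verdict.

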